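Ease the spring clip off the polishing spindle

ROBOT

A 6-joint arm with a two-finger parallel gripper is mounted at the origin on the work surface. World frame = base frame: x ahead of the robot, y to its left, z up, the work surface at z = 0. Lengths are in m, angles in degrees, forces in N, time in s.
With the tool pointing down it reaches from about 0.25 to 0.725 m from the base axis. Payload 9.7 kg.
Tool frame: the origin (TCP) lies at the very end of the fingers, on their centre line; the grasp point (between the pads) lies 19 mm behind it (bot.grip_point_offset is the z of the grasp point in the tool frame, in m); z points along the fingers, x is the direction in which the jaws open and shut, and the axes are right-handed (so a half turn about z gives the same grasp; the last joint's range is limited). The gripper opens to 85 mm and grips with 20 to 120 N. Pads are 22 mm wide; open, the fingers measure 114 mm over their backs; the gripper's body (76 mm by 85 mm) begins 54 mm behind the grasp point. The pads swing forward as they close: fully open they stand 13 mm farther back than shut.
Start: joints at [69.557, 4.979, 10.078, 95.1, 0, 90], TCP at [0.192, 0.515, 0.231] pointing down, gripper open.
Joint ranges: [-179.16, 179.16], [-48.56, 103.87], [-65.8, 70.77], [-126.05, 130.52], [-82.76, 87.17], [-180, 180]. Speed limits (degrees/s): [127.2, 127.2, 147.25, 180, 180, 180].

INTERFACE

Orientations are given as [roll, pitch, yaw] about the fixed x, y, z axes, in that order (R = Rz(yaw) Ry(pitch) Rx(roll)).
In Python, from workcell import get_obs, viewer, job_done, bot gives the robot as it stands.
- The arm moves only by the shell command python3 -m handwheel 'ROWS' [FORCE]. ROWS is JSON, a list of rows, each a list of 5 numbers: the closure, from 0 (fully open) to 1 (shut), then the shift along the world's x, y, z in m, then the turn about the world's z in degrees. A call has 1 to 5 rows; each row is the pose to reach, as a shift and turn from the pose measured when the call began; what a row does not reach only later rows make up. A row lasts 1/10 s, in which the tool goes at most 50 mm and 8.59 degrees, less where a joint would pass 70% of its speed; a pose out of reach is approached as far as the arm can. A call with a gripper value outside its range is refused whole. The fingers move at their own pace and stop on an object; FORCE is the grip in N (left out, the last holds). Time passes only in rows, so rows that repeat a pose let the fingers close. It gives the time, the measured TCP pose, the force and the opening at its end, in the units of the state.
- get_obs(): the state, without advancing time (a new reading comes with each control period).
- viewer.camera(name): name is "side" or "top" or "wrist"; returns a dict with "color" (420x560x3 uint8, blue, green, red), "K" (3x3 intrinsics, pixels), "origin" and "orientation" of the camera in the world. Camera axes: x right, y down, z forward; pixel columns grow to the right and rows downward; lengths in m; the calibration is good to about 2 mm. A picture is of the moment at which its call begins. There is no depth.
- job_done(): hands the job in, once; it reports no verdict.
The state is a dict: "time": time; "q": joint angles; "qd": joint speeds; "joint_efforts": joint torques, N m; "ee_pos": TCP position; "tcp_rot": TCP orientation; "wrist_force": force on the tool from outside, world axes, zero at the start; "torque": the same for the moment, N m; "opening": finger opening in m.
Only numpy, scipy, OpenCV 4.12 (cv2) and the standard library are available. Lean on these libraries where they do the work, as an engineer would, in place of code of your own. Each camera call takes 0.05 s, during which the arm holds its last target.

TASK

The polishing spindle is due for a change, so its red spring clip must come off: take the wedge and slide it along the top of the spindle, under the clip, until the clip is spread and rides right up off the spindle. Do not pull or press on the clip with the fingers before that. Then lift the freed clip into the green tray, setting it down from close above the tray's floor; leave the wedge on the stand or the bench, and do not knock the other loose things about.

Things in the scene. Friction and masses are not known exactly. Their poses are not given: they have to be found in the camera images.
- seat (a point): Point on the spindle's axis where the clip sits, 65 mm above the bench. x runs level along the spindle, in the direction to push the wedge; z up. The steel spindle is 30 mm thick, runs from x = -30 to +138 mm, its top at z = +15 mm. A pale felt wheel, 68 mm across, at x = 98 to 128 mm blocks the wedge. The whole stand is fixed.
- block_top (a point): Centre of the flat top of the stand's wooden block, behind the clip: 105 mm long (x, from -135 to -30 mm of the seat), 50 mm wide (y), 80 mm above the bench, flush with the spindle's top, so that the wedge can be laid on it and slid forward. Axes as the seat's.
- stop (a point): Middle of the slot in the upright brass stop plate just ahead of the clip, 15 mm above the spindle's axis. The plate is 9 mm thick (x = 11.5 to 20.5 mm of the seat), 64 mm wide, its top 115 mm above the bench. Its slot, 20 mm wide (y), open at the top, lets the wedge through but stops the clip. Axes as the seat's.
- clip_mid (a point): Centre of the red spring clip with two steel legs: 79 mm tall (half-way up), 46 mm wide (y), 20 mm thick (x), 65 to 100 g. z up; on the spindle x is the seat's x. Seated, it is 22.5 mm above the spindle's axis, at x = -8 to 0 mm of the seat. Pushed, it first slides against the stop plate. Raised about 18 mm it snaps free, rises to about 27 mm and sits loosely astride spindle and wedge.
- clip_gap (a point): Middle of the opening for the wedge under the clip's bridge, just above the spindle's top: 17 mm wide (y) and 8 mm high while the clip is seated, 20 mm long (x); its roof is a rounded bar across the clip's middle. The legs' springs resist with about 10 N upward force, or 5 to 20 N push on the wedge at 20 to 40 mm/s. Axes as the clip's.
- clip_tab (a point): Centre of the clip's grip tab, an upright block on top of the clip, 10 mm along x, 22 mm along y, 28 mm tall (z), 25.5 mm above the clip's centre, 65 mm above the bottom of the legs; axes as the clip's. The tab is there to lift the freed clip.
- wedge_grip (a point): Centre of the wooden handle of the wedge (172 mm long, 90 to 180 g), 22.5 mm above its flat underside, on which it lies. x points to the tip, z up. Handle 70 mm long (x), 22 mm wide (y), 45 mm tall. The steel blade, 10 mm wide, has a flat top 30 mm above the underside at x = 35 to 70 mm, then slopes to the tip at 137 mm. Job done: the clip is over the flat, about 55 mm ahead.
- wedge_tip (a point): The wedge's tip, at its underside, 137 mm ahead of the handle's centre, 3 mm thick and 6 mm wide; axes as the wedge's.
- tray: Green open tray, fixed, 150 mm (x) by 180 mm (y), 30 mm high, walls and floor 5 mm thick; origin at the centre of its underside.
- jar: Closed glass jar with a white cap, 64 mm in diameter, 85 mm tall, standing on the bench; a bystander. Origin at the centre of its underside.
- hammer: Hammer lying on the bench, a bystander. Its origin lies under the middle.
- pliers: Pliers with orange handles lying on the bench, about 135 mm long, a bystander. Origin under the middle.
- pot: Small yellow plastic pot, 60 mm in diameter, 50 mm tall, standing on the bench; a bystander. Origin at the centre of its underside.
- screwdriver: Screwdriver with a blue handle lying on the bench, a bystander. Origin under the middle.
- brush: Flat brush lying on the bench, a bystander. Origin under the middle.
- dapping_ball: Dark wooden turned block, 44 mm in diameter, 55 mm tall, standing on the bench; a bystander. Origin at the centre of its underside.
Mind the look-alikes: they are no part of the job. What is shaped like the part that bears clip_mid but white is not meant. Of the things that look like the tray, the larger one is meant.

How it is judged:
By the outcome, as a careful person would: the job done as asked, in the order asked, and still so for the second after the job is handed in, with the robot touching nothing.
It also fails if it takes over 72 s, if anything falls off the work surface, if the arm or the gripper's body presses on something with over 40 N, if the wrist force passes 120 N, or if a joint passes its speed limit or range.

## Working session

There is one attempt and no reset: what is moved stays moved. The work goes in short steps, Python scripts to look and compute and a shell command to move; the robot and the scene stay as the last step left them, time stands still between calls to the robot, and variables do not carry over. Pictures are saved under pics/ and viewed, and the job is handed in when it is done.

```bash
ls; mkdir -p pics; python3 - <<'E'
from workcell import get_obs, viewer, bot
import cv2
o=get_obs();print(o)
for n in("side","top","wrist"):
    c=viewer.camera(n);cv2.imwrite(f"pics/{n}0.png",c["color"]);print(n,c["K"],c["origin"],c["orientation"])
E
```

```text
pics
{'time': 0.0, 'q': array([ 6.95543552e+01,  5.01016123e+00,  1.00340142e+01,  9.50993422e+01,
       -9.29451667e-04,  9.00000401e+01]), 'qd': array([-0.01723096, -0.06178945, -0.0791142 ,  0.05052828,  0.0004306 ,
        0.05861451]), 'joint_efforts': array([ 9.76389892e-04, -5.20379984e+01,  4.64811516e+01,  1.61073374e-02,
        9.22703816e-05, -6.68681579e-06]), 'ee_pos': array([0.19204866, 0.51513355, 0.23058814]), 'tcp_rot': array([1.79999070e+02, 7.54893047e-02, 6.95543151e+01]), 'wrist_force': array([ 0.69245975,  0.10491429, -0.60239877]), 'torque': array([ 0.02331063, -0.04498906, -0.04891738]), 'opening': 0.08519861336973401}
side [[451.36618598   0.         267.86432766]
 [  0.         451.36618598 205.67112132]
 [  0.           0.           1.        ]] [ 0.31362263 -0.95431771  0.67457577] [-121.05758131   -0.64756192  -10.12804333]
top [[402.55228759   0.         281.61649283]
 [  0.         402.55228759 212.2728368 ]
 [  0.           0.           1.        ]] [0.39272974 0.01252363 1.23218196] [-1.74770881e+02 -4.87299157e-02 -9.15985582e+01]
wrist [[289.80556425   0.         279.35054904]
 [  0.         289.80556425 209.88904371]
 [  0.           0.           1.        ]] [0.12672461 0.53865103 0.37466469] [1.64071796e+02 3.08438151e-02 6.94717326e+01]
```

View pics/side0.png

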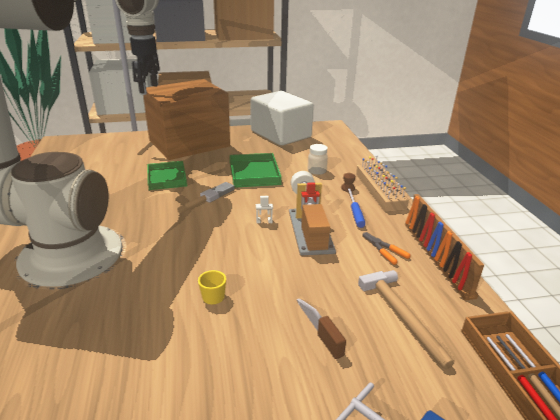

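View pics/top0.png

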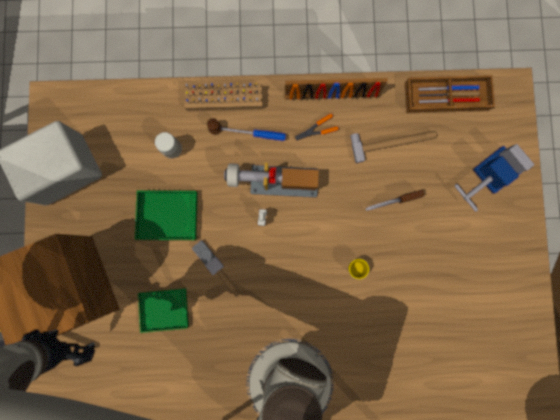

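View pics/wrist0.png

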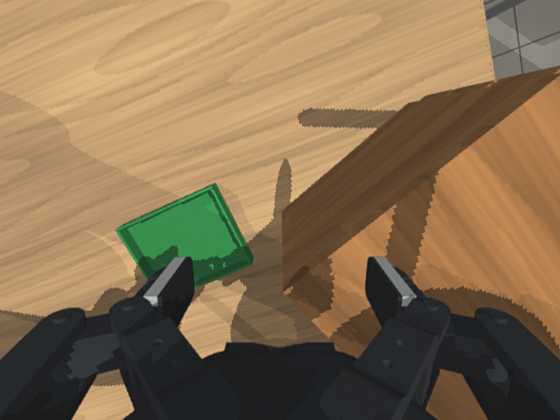

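```bash
cat > h.py <<'E'
import numpy as np,cv2
from scipy.spatial.transform import Rotation as R
from workcell import get_obs, viewer, bot
def cam(n,fn=None):
    c=viewer.camera(n)
    if fn: cv2.imwrite("pics/"+fn+".png",c["color"])
    return c
def ray(c,u,v):
    d=R.from_euler("xyz",c["orientation"],degrees=True).apply(np.linalg.solve(c["K"],[u,v,1.]))
    return np.array(c["origin"]),d
def onz(c,u,v,z):
    o,d=ray(c,u,v);return o+d*(z-o[2])/d[2]
def proj(c,p):
    q=R.from_euler("xyz",c["orientation"],degrees=True).inv().apply(np.asarray(p)-c["origin"])
    return (np.asarray(c["K"])@(q/q[2]))[:2]
def tri(c1,a,c2,b):
    o1,d1=ray(c1,*a);o2,d2=ray(c2,*b)
    s=np.linalg.lstsq(np.c_[d1,-d2],o2-o1,rcond=None)[0]
    p,q=o1+s[0]*d1,o2+s[1]*d2
    return (p+q)/2,np.linalg.norm(p-q)
def crop(c,x,y,w,h,k,fn):
    im=c["color"][y:y+h,x:x+w]
    cv2.imwrite("pics/"+fn+".png",cv2.resize(im,None,fx=k,fy=k,interpolation=cv2.INTER_CUBIC))
E
python3 - <<'E'
from h import *
c=cam("top");crop(c,215,150,120,80,6.5,"t_stand");crop(c,350,170,90,60,8,"t_wedge")
c=cam("side");crop(c,240,160,110,100,6,"s_stand");crop(c,280,280,90,90,6,"s_wedge")
E
```

```text
(no output)
```

View pics/t_stand.png

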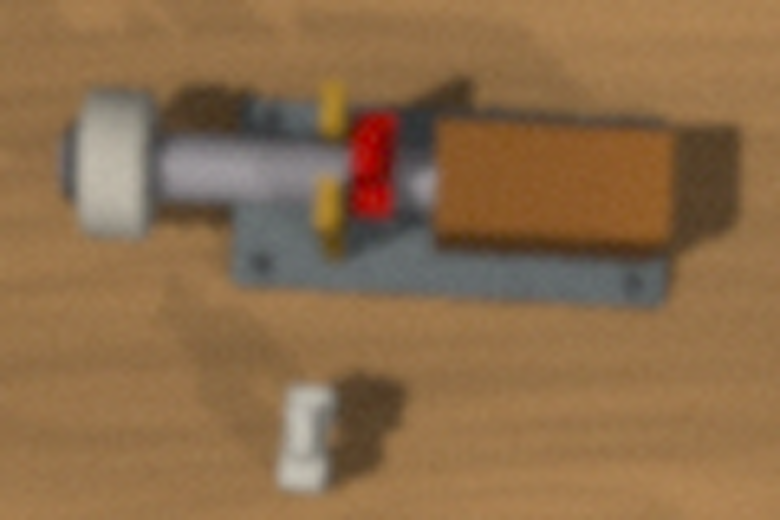

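View pics/t_wedge.png

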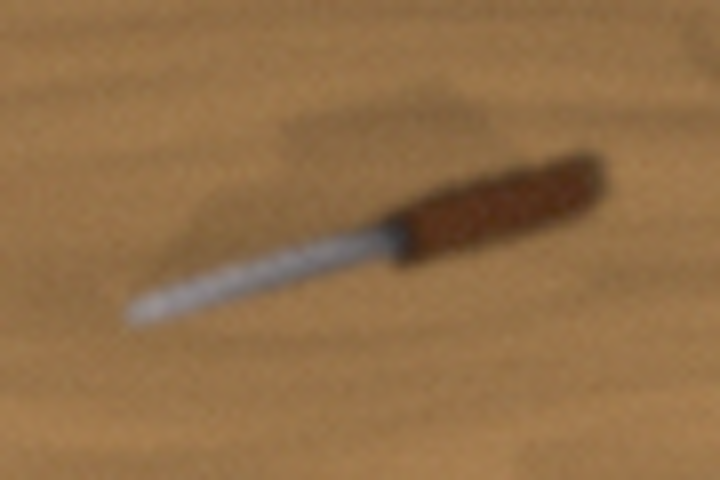

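View pics/s_stand.png

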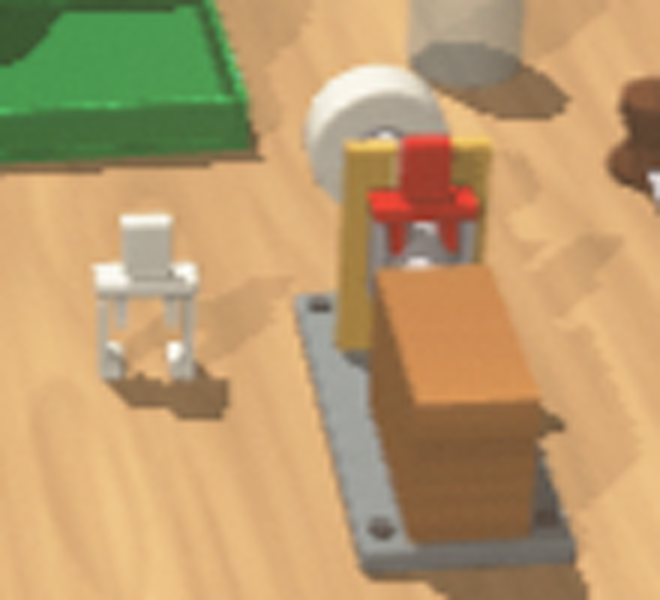

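View pics/s_wedge.png

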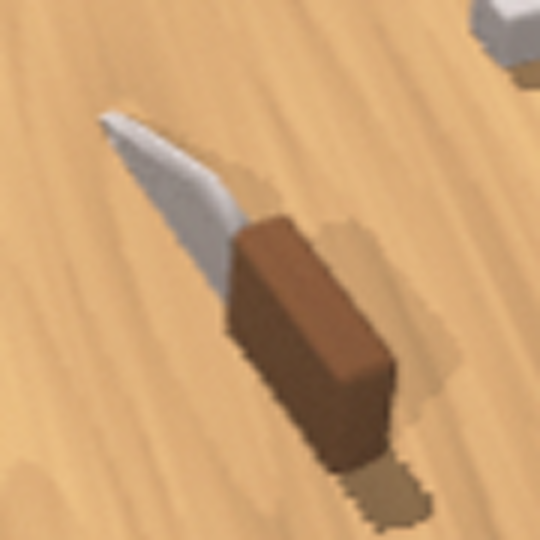

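```bash
cat > fit.py <<'E'
from h import *
from scipy.optimize import least_squares
def fit(obs,x0,bias=True):
    # obs: list (cam, uv, local xyz with world z)
    def pt(p,l):
        a=p[2];return np.array([p[0]+np.cos(a)*l[0]-np.sin(a)*l[1],p[1]+np.sin(a)*l[0]+np.cos(a)*l[1],l[2]])
    def f(p): return np.concatenate([proj(c,pt(p,l))-uv for c,uv,l in obs])
    r=least_squares(f,x0,loss="soft_l1")
    return r.x,r.fun.reshape(-1,2)
E
python3 - <<'E'
from fit import *
t=cam("top");s=cam("side")
T=lambda u,v,ox=215,oy=150,k=6.5:(u/k+ox,v/k+oy)
S=lambda u,v,ox=240,oy=160,k=6:(u/k+ox,v/k+oy)
h=.08
B=[(-.030,-.025,h),(-.135,-.025,h),(-.135,.025,h),(-.030,.025,h)]
tb=[(t,T(*p),l) for p,l in zip([(436,118),(674,124),(672,243),(437,236)],B)]
sb=[(s,S(*p),l) for p,l in zip([(488,268),(538,395),(415,405),(378,275)],B)]
for o in(tb,sb,tb+sb):
    p,r=fit(o,[.5,.1,1.57]);print("stand",p[:2],np.degrees(p[2]),np.abs(r).max())
T2=lambda u,v:T(u,v,350,170,8)
S2=lambda u,v:S(u,v,280,280,6)
W=[(.035,.011,.045),(.035,-.011,.045),(-.035,-.011,.045),(-.035,.011,.045),(.137,0,.0015)]
tw=[(t,T2(*p),l) for p,l in zip([(408,262),(396,212),(590,152),(606,200),(128,315)],W)]
sw=[(s,S2(*p),l) for p,l in zip([(235,235),(290,215),(395,365),(340,383),(103,118)],W)]
for o in(tw,sw,tw+sw):
    p,r=fit(o,[.45,-.3,1.8]);print("wedge",p[:2],np.degrees(p[2]));print(r.round(1).tolist())
# tab
tp,e=tri(t,T(374,150),s,S(427,165));print("tab",tp,e)
# tray
for uv in [(136,191),(198,190),(198,240),(136,241)]: print("tray",onz(t,*uv,.03))
E
```

```text
stand [0.6012498  0.03394416] 87.11616447637898 0.7254048712095766
stand [0.60972477 0.03391676] 84.77143062957792 1.031827434872838
stand [0.60550567 0.03355327] 86.1495595889433 1.8325157744568514
wedge [ 0.53989067 -0.38269949] 104.33788264874462
[[1.6, -0.3], [0.9, -1.1], [-0.9, -0.0], [-0.6, 1.0], [-0.3, 0.3]]
wedge [ 0.54399796 -0.38484433] 103.49229657368585
[[-1.5, -0.7], [-0.6, -0.6], [1.4, 0.2], [0.1, 0.9], [0.5, 0.2]]
wedge [ 0.54277818 -0.38430643] 103.7478150717538
[[2.1, -1.4], [1.4, -2.2], [-0.4, -0.9], [-0.2, 0.2], [-0.0, -1.0], [-2.2, -0.8], [-1.4, -0.7], [0.7, -0.0], [-0.6, 0.7], [-0.3, 0.1]]
tab [0.60786311 0.03084841 0.11509431] 0.0032655966113458368
tray [0.57921255 0.44514012 0.03      ]
tray [0.57706743 0.25844182 0.03      ]
tray [0.4266844  0.25979151 0.03      ]
tray [0.4288589  0.44438146 0.03      ]
```

```bash
python3 -m handwheel '[[0,0.018,-0.046,0,-8],[0,0.036,-0.092,0,-16],[0,0.054,-0.138,0,-24],[0,0.072,-0.184,0,-32],[0,0.09,-0.23,0,-40]]' 40; python3 -m handwheel '[[0,0.018,-0.046,0,-4],[0,0.036,-0.092,0,-8],[0,0.054,-0.138,0,-12],[0,0.072,-0.184,0,-15],[0,0.09,-0.23,0,-15]]'
```

```text
time: 0.85
ee_pos: [0.2822, 0.2836, 0.2312]
tcp_rot: [-180.0, -0.0, 29.3]
wrist_force: [1.0, 1.3, 0.2]
opening: 0.0855
time: 1.35
ee_pos: [0.3724, 0.0516, 0.2315]
tcp_rot: [180.0, -0.1, 14.2]
wrist_force: [0.3, 1.1, -0.5]
opening: 0.0854
```

```bash
python3 -m handwheel '[[0,0.018,-0.046,0,0],[0,0.036,-0.092,0,0],[0,0.054,-0.138,0,0],[0,0.072,-0.184,0,0],[0,0.09,-0.23,0,0]]'; python3 -m handwheel '[[0,0.018,-0.046,0,0],[0,0.036,-0.092,0,0],[0,0.054,-0.138,0,0],[0,0.072,-0.184,-0.03,0],[0,0.077,-0.206,-0.05,0]]'; python3 - <<'E'
from h import *
c=cam("wrist","w1");print(get_obs()["ee_pos"],c["origin"],c["orientation"])
E
```

```text
time: 1.85
ee_pos: [0.4627, -0.1808, 0.2316]
tcp_rot: [180.0, -0.1, 14.1]
wrist_force: [0.8, 0.7, 0.6]
opening: 0.0856
time: 2.35
ee_pos: [0.5405, -0.3896, 0.1803]
tcp_rot: [179.9, -0.1, 14.1]
wrist_force: [0.4, 0.2, -1.1]
opening: 0.0854
[ 0.53949513 -0.39172924  0.17419466] [ 0.52294087 -0.32311608  0.32425469] [164.06205749  -0.19296064  13.98715752]
```

View pics/w1.png

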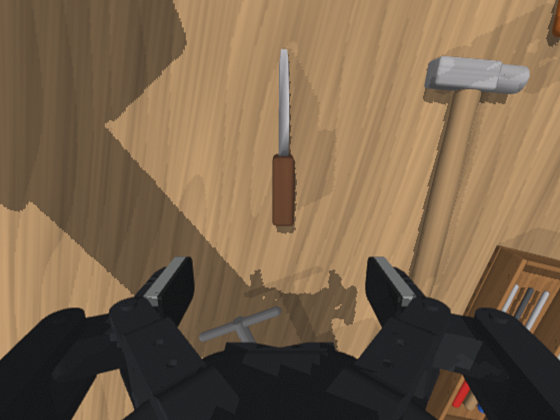

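```bash
python3 - <<'E'
from fit import *
c=cam("wrist");crop(c,240,40,90,200,3,"w1c");print(get_obs()["ee_pos"])
W=[(.035,.011,.045),(.035,-.011,.045),(-.035,-.011,.045),(-.035,.011,.045),(.137,0,.0015)]
o=[(c,p,l) for p,l in zip([(272,155),(294,155),(294,225),(273,225),(284,50)],W)]
p,r=fit(o,[.54,-.38,1.8]);print(p[:2],np.degrees(p[2]),r.round(1).tolist())
E
```

```text
[ 0.53876381 -0.38929394  0.17569989]
[ 0.540415   -0.38176112] 103.76990861440294 [[-0.2, -0.2], [1.5, -0.1], [0.2, 1.2], [-0.8, 1.1], [-0.3, -4.6]]
```

View pics/w1c.png

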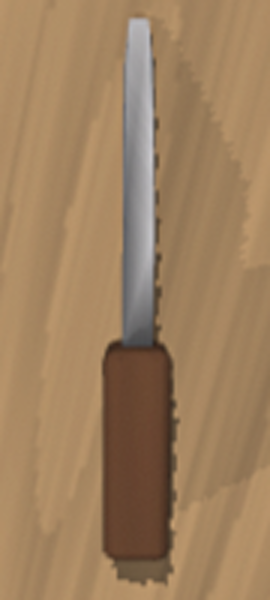

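```bash
python3 -m handwheel '[[0,0.001,0.008,-0.04,0],[0,0.001,0.008,-0.08,0],[0,0.001,0.008,-0.12,0],[0,0.001,0.008,-0.15,0],[0,0.001,0.008,-0.162,0]]' 50; python3 -m handwheel '[[1,0,0,0,0],[1,0,0,0,0],[1,0,0,0,0],[1,0,0,0,0],[1,0,0,0,0]]' 50;  python3 -m handwheel '[[1,0,0,0,0],[1,0,0,0,0],[1,0,0,0,0]]'
```

```text
time: 2.95
ee_pos: [0.5384, -0.3798, 0.0108]
tcp_rot: [-179.6, 0.3, 14.0]
wrist_force: [-0.8, -0.0, -0.3]
opening: 0.0854
time: 3.45
ee_pos: [0.5393, -0.3804, 0.0126]
tcp_rot: [-179.7, 0.2, 14.0]
wrist_force: [1.5, 0.6, 8.7]
opening: 0.0214
time: 3.75
ee_pos: [0.5393, -0.3804, 0.0126]
tcp_rot: [-179.7, 0.2, 14.0]
wrist_force: [0.3, 0.5, 0.5]
opening: 0.0214
```

```bash
python3 -m handwheel '[[1,0,0,0.03,0],[1,0,0,0.07,0],[1,0,0,0.11,-4],[1,0.01,0.02,0.14,-9],[1,0.02,0.05,0.14,-13]]'; python3 -m handwheel '[[1,0.01,0.04,0,-5],[1,0.02,0.09,0,-5],[1,0.03,0.13,0,-5],[1,0.034,0.16,0,-5],[1,0.034,0.17,0,-5]]';  python3 -m handwheel '[[1,0,0,0,0]]'; python3 - <<'E'
from h import *
c=cam("wrist","w2");o=get_obs();print(o["ee_pos"],o["tcp_rot"],o["wrist_force"],c["origin"],c["orientation"])
E
```

```text
time: 4.25
ee_pos: [0.5606, -0.332, 0.1576]
tcp_rot: [-179.9, -0.1, 0.7]
wrist_force: [1.5, -0.6, -1.2]
opening: 0.0209
time: 4.75
ee_pos: [0.5948, -0.1591, 0.1574]
tcp_rot: [-179.9, -0.1, -4.2]
wrist_force: [0.1, 0.1, -2.0]
opening: 0.0214
time: 4.85
ee_pos: [0.5948, -0.158, 0.1573]
tcp_rot: [-179.9, -0.1, -4.1]
wrist_force: [-0.6, 0.5, -2.1]
opening: 0.0212
[ 0.5947224  -0.15865688  0.15722725] [-1.79863983e+02 -8.82412428e-02 -4.09701232e+00] [-0.26881308  0.26216481 -1.25180096] [ 0.59917606 -0.08997843  0.30146379] [ 1.64265225e+02 -1.28014626e-01 -4.14871779e+00]
```

View pics/w2.png

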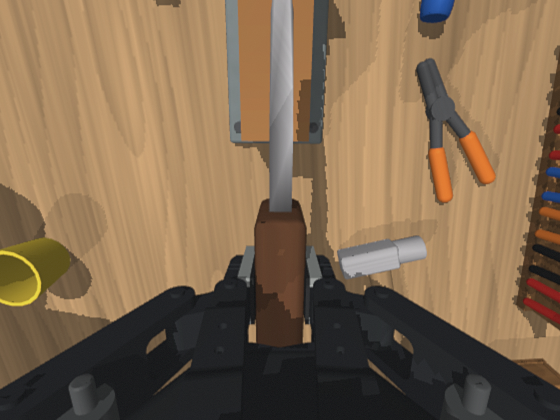

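```bash
python3 -m handwheel '[[1,0,0.02,0.03,0],[1,0,0.06,0.06,0],[1,0,0.09,0.06,0],[1,0,0.09,0.06,0],[1,0,0.09,0.06,0]]'; python3 - <<'E'
from h import *
c=cam("wrist","w3");o=get_obs();print(o["ee_pos"],o["tcp_rot"],c["origin"],c["orientation"])
crop(c,190,0,180,150,4,"w3c")
E
```

```text
time: 5.4
ee_pos: [0.5947, -0.0695, 0.217]
tcp_rot: [-179.9, -0.1, -4.1]
wrist_force: [0.3, -0.2, -1.6]
opening: 0.0213
[ 0.59461569 -0.06994748  0.21673587] [-1.79887024e+02 -4.85858707e-02 -4.15146594e+00] [ 0.59923889 -0.00144354  0.36118185] [ 1.64239713e+02 -1.17033043e-01 -4.19462741e+00]
```

View pics/w3.png

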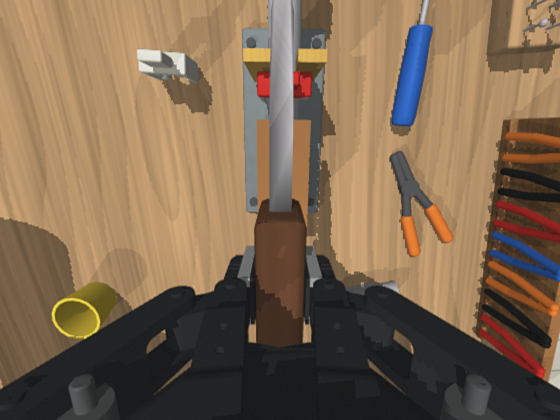

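View pics/w3c.png

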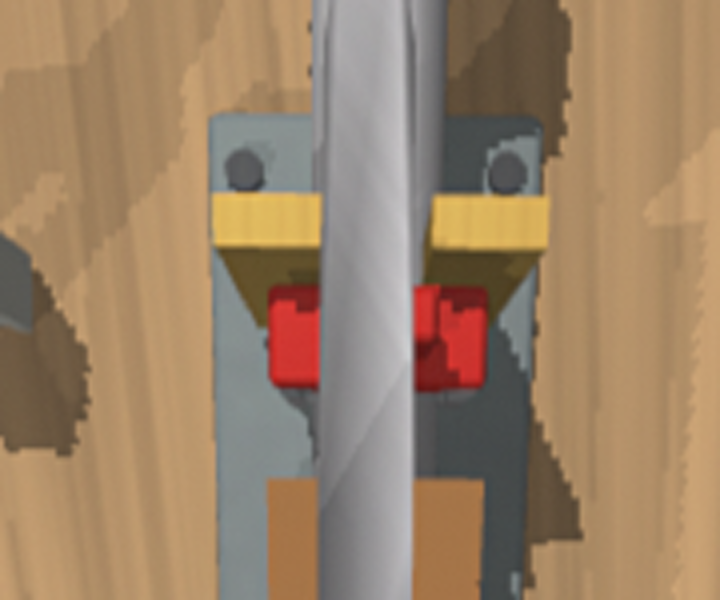

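```bash
cat > st.py <<'E'
from fit import *
E
python3 - <<'E'
from fit import *
c=cam("wrist");f=lambda u,v:(u/4+190,v/4)
L=[((214,248),(.0115,.032,.115)),((546,248),(.0115,-.032,.115)),((212,196),(.0205,.032,.115)),((548,196),(.0205,-.032,.115)),((268,480),(-.03,.025,.08)),((484,480),(-.03,-.025,.08))]
p,r=fit([(c,f(*a),l) for a,l in L],[.6,.03,1.5]);print(p[:2],np.degrees(p[2]),r.round(1).tolist())
x,y,a=p;o=get_obs();e=o["ee_pos"]
print(e,o["tcp_rot"])
# block left/right edges at v=760/4 lower
for d in (-.175,-.16,-.15,-.053): print(d, x+d*np.cos(a),y+d*np.sin(a))
# wedge blade location: flat edges at z: underside+.030
u=e[2]-.0126
for q in [(270,210),(293,210)]: print("flat",onz(c,*q,u+.03))
for q in [(190+320/4,400/4),(190+413/4,400/4)]: print("sl",onz(c,*q,u+.03))
E
```

```text
[0.60673334 0.03511698] 85.78269714642963 [[-0.0, 0.1], [-0.0, 0.1], [0.1, 0.1], [0.0, 0.1], [-0.0, -0.3], [-0.0, -0.3]]
[ 0.59455419 -0.0701558   0.21663021] [-1.79883850e+02 -3.46635487e-02 -4.18641382e+00]
-0.175 0.5938639498646574 -0.13940917020942248
-0.16 0.5949670404827943 -0.12444978549319238
-0.15 0.5957024342282189 -0.114476862349039
-0.053 0.6028357535588373 -0.017739507850751096
flat [ 0.59255206 -0.03734916  0.23403021]
flat [ 0.60298653 -0.03812755  0.23403021]
sl [0.59643587 0.00945923 0.23403021]
sl [0.60596359 0.00875399 0.23403021]
```

```bash
python3 -m handwheel '[[1,-0.001,-0.04,0,0],[1,-0.001,-0.068,0,0],[1,-0.001,-0.068,-0.04,0],[1,-0.001,-0.068,-0.08,0],[1,-0.001,-0.068,-0.113,0]]'; python3 -m handwheel '[[1,0,0,0,0],[1,0,0,0,0]]'; python3 - <<'E'
from h import *
c=cam("wrist","w4");o=get_obs();print(o["ee_pos"],o["tcp_rot"],o["wrist_force"])
crop(c,200,0,160,150,4,"w4c")
s=cam("side");crop(s,260,160,130,100,6,"s4")
E
```

```text
time: 6.0
ee_pos: [0.5926, -0.14, 0.1009]
tcp_rot: [-179.9, 0.1, -4.3]
wrist_force: [0.7, 0.9, -2.5]
opening: 0.0211
time: 6.2
ee_pos: [0.5918, -0.1411, 0.1008]
tcp_rot: [-179.9, 0.2, -4.4]
wrist_force: [0.5, -0.6, -0.3]
opening: 0.0213
[ 0.59281246 -0.14098847  0.10235722] [-1.79893795e+02  6.92650765e-03 -4.40351400e+00] [ 0.78885313 -0.45287359 -0.77779181]
```

View pics/w4c.png

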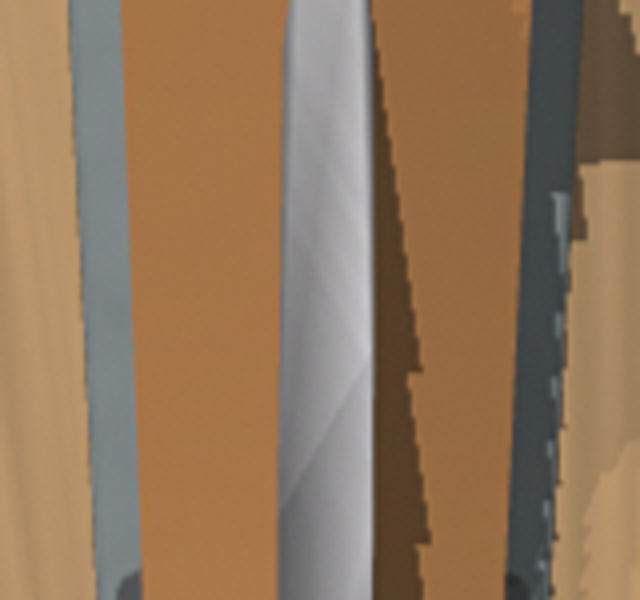

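View pics/s4.png

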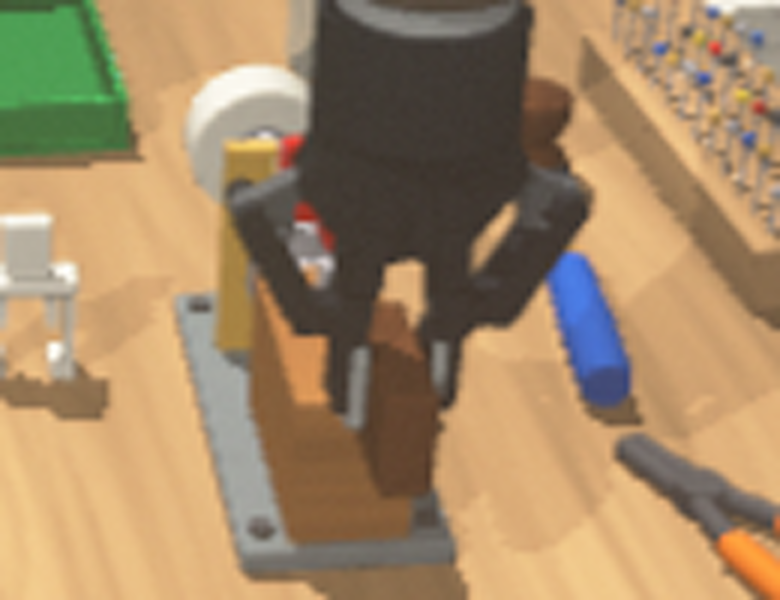

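```bash
python3 -m handwheel '[[1,0,0,-0.003,0],[1,0,0,-0.006,0],[1,0,0,-0.007,0],[1,0,0,-0.007,0]]'; python3 -m handwheel '[[1,0,0,-0.001,0],[1,0,0,-0.001,0]]'
```

```text
time: 6.7
ee_pos: [0.5934, -0.1407, 0.0962]
tcp_rot: [-179.9, -0.1, -4.4]
wrist_force: [-0.1, 1.2, -1.6]
opening: 0.0214
time: 6.9
ee_pos: [0.5933, -0.1406, 0.0951]
tcp_rot: [-179.9, -0.1, -4.4]
wrist_force: [-0.3, 0.4, -1.2]
opening: 0.0215
```

```bash
python3 -m handwheel '[[1,0,0,-0.001,0],[1,0,0,-0.001,0]]'; python3 -m handwheel '[[1,0,0,-0.001,0],[1,0,0,-0.001,0]]'; python3 - <<'E'
from h import *
o=get_obs();print(o["ee_pos"],o["tcp_rot"],o["wrist_force"],o["torque"])
E
```

```text
time: 7.1
ee_pos: [0.5933, -0.1406, 0.0939]
tcp_rot: [-179.9, -0.1, -4.4]
wrist_force: [0.2, 0.1, -1.2]
opening: 0.0212
time: 7.3
ee_pos: [0.5933, -0.1406, 0.0929]
tcp_rot: [-179.9, -0.1, -4.4]
wrist_force: [-0.3, -1.1, 0.1]
opening: 0.0217
[ 0.59328917 -0.14057651  0.09289746] [-1.79891149e+02 -6.80901434e-02 -4.36082587e+00] [-0.32177872 -1.10955696  0.06849676] [ 0.17404154 -0.00972952  0.06426625]
```

```bash
python3 -m handwheel '[[1,0,0.005,-0.0006,0],[1,0.001,0.01,-0.0006,0],[1,0.001,0.015,-0.0006,0],[1,0.0015,0.018,-0.0006,0],[1,0.0015,0.02,-0.0006,0]]'; python3 - <<'E'
from h import *
o=get_obs();print(o["ee_pos"],o["tcp_rot"],o["wrist_force"],o["torque"])
c=cam("wrist","w5")
s=cam("top");crop(s,215,140,130,80,6,"t5")
E
```

```text
time: 7.8
ee_pos: [0.595, -0.1202, 0.0926]
tcp_rot: [-179.9, -0.1, -4.3]
wrist_force: [-0.5, -2.1, 3.5]
opening: 0.0212
[ 0.59503239 -0.12020819  0.09259362] [-1.79904003e+02 -1.02115784e-01 -4.33938382e+00] [-0.46269646 -2.10965326  3.50255873] [ 0.01875946 -0.03111081 -0.0214174 ]
```

View pics/w5.png

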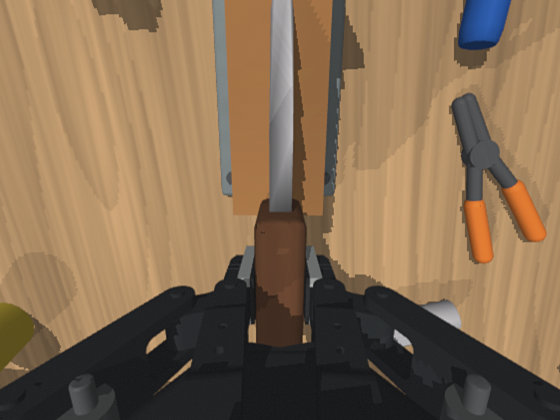

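View pics/t5.png

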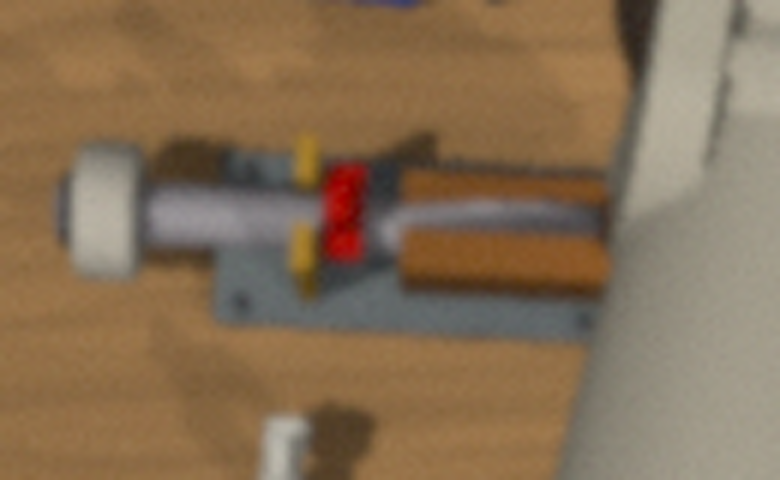

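```bash
python3 -m handwheel '[[1,0,0.003,0,0],[1,0.0004,0.006,0,0],[1,0.0006,0.009,0,0],[1,0.0009,0.012,0,0],[1,0.0011,0.015,0,0]]' 70;python3 -m handwheel '[[1,0,0.003,0,0],[1,0.0004,0.006,0,0],[1,0.0006,0.009,0,0],[1,0.0009,0.012,0,0],[1,0.0011,0.015,0,0]]'
```

```text
time: 8.4
ee_pos: [0.5962, -0.1049, 0.0927]
tcp_rot: [-179.9, -0.1, -4.3]
wrist_force: [-0.5, -2.0, 3.6]
opening: 0.021
time: 8.9
ee_pos: [0.5973, -0.0896, 0.0927]
tcp_rot: [-179.9, -0.1, -4.3]
wrist_force: [-0.2, -2.3, 2.4]
opening: 0.0211
```

```bash
python3 -m handwheel '[[1,0,0.003,0,0],[1,0.0004,0.006,0,0],[1,0.0006,0.009,0,0],[1,0.0009,0.012,0,0],[1,0.0011,0.015,0,0]]';python3 -m handwheel '[[1,0,0.003,0,0],[1,0.0004,0.006,0,0],[1,0.0006,0.009,0,0],[1,0.0009,0.012,0,0],[1,0.0011,0.015,0,0]]'; python3 - <<'E'
from h import *
c=cam("wrist","w6")
s=cam("side");crop(s,260,160,130,100,6,"s6")
E
```

```text
time: 9.4
ee_pos: [0.5984, -0.0775, 0.093]
tcp_rot: [179.8, -0.1, -4.5]
wrist_force: [-0.8, -20.0, 5.3]
opening: 0.0211
time: 9.9
ee_pos: [0.5996, -0.0657, 0.0934]
tcp_rot: [179.4, -0.2, -4.6]
wrist_force: [-1.3, -20.1, 3.8]
opening: 0.021
```

View pics/w6.png

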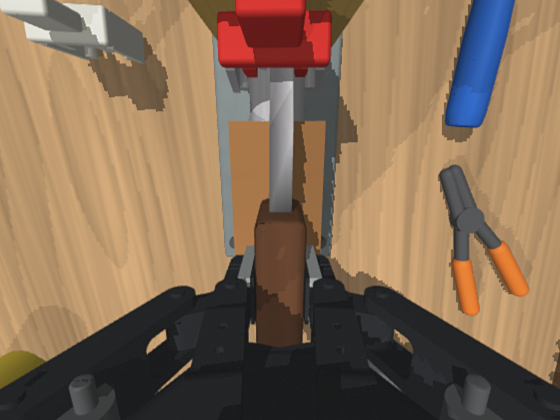

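```bash
python3 -m handwheel '[[1,0,0.006,0,0],[1,0.0004,0.009,0,0],[1,0.0006,0.012,0,0],[1,0.0009,0.015,0,0.3],[1,0.0011,0.018,0,0.3]]';python3 -m handwheel '[[1,0,0.006,0,0],[1,0.0004,0.009,0,0],[1,0.0006,0.012,0,0],[1,0.0009,0.015,0,0],[1,0.0011,0.018,0,0]]'; python3 - <<'E'
from h import *
c=cam("wrist","w7")
s=cam("side");crop(s,260,160,130,100,6,"s7")
E
```

```text
time: 10.5
ee_pos: [0.6007, -0.0482, 0.0934]
tcp_rot: [179.4, -0.2, -4.4]
wrist_force: [-0.8, -14.3, 3.7]
opening: 0.021
time: 11.0
ee_pos: [0.6018, -0.0298, 0.0933]
tcp_rot: [179.4, -0.2, -4.4]
wrist_force: [-0.9, -2.6, 2.9]
opening: 0.0212
```

View pics/w7.png

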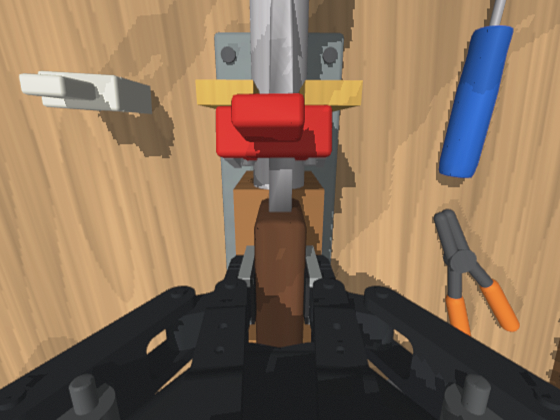

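View pics/s7.png

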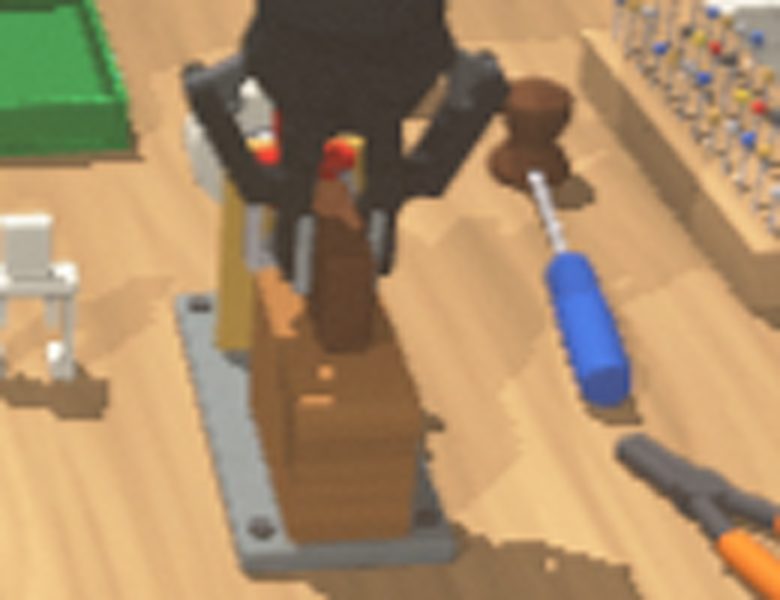

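```bash
python3 -m handwheel '[[1,0,0.003,0,0],[1,0.0004,0.006,0,0],[1,0.0006,0.009,0,0],[1,0.0008,0.012,0,0],[1,0.0008,0.012,0,0]]'; python3 - <<'E'
from h import *
c=cam("wrist","w8")
print(get_obs()["ee_pos"])
E
```

```text
time: 11.6
ee_pos: [0.6026, -0.0167, 0.0933]
tcp_rot: [179.5, -0.2, -4.3]
wrist_force: [0.2, 2.0, 0.5]
opening: 0.0211
[ 0.602598   -0.01681544  0.09322981]
```

View pics/w8.png

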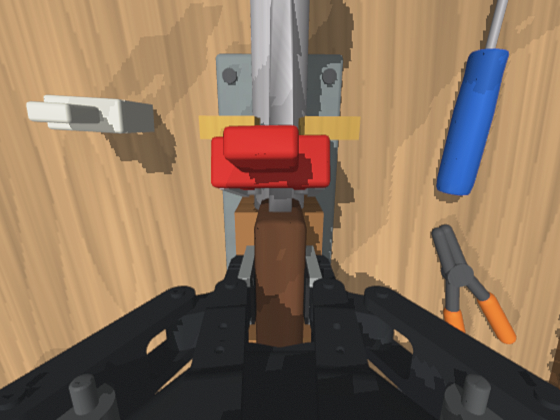

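```bash
python3 -m handwheel '[[0.65,0,0,0,0],[0.5,0,0,0,0],[0.4,0,0,0,0],[0.4,0,0,0,0],[0.4,0,0,0,0]]'; python3 -m handwheel '[[0.4,0,0,0.02,0],[0.4,0,0,0.05,0],[0.4,0,-0.02,0.09,0],[0.4,0,-0.05,0.13,0],[0.4,0,-0.05,0.13,0]]'; python3 - <<'E'
from h import *
c=cam("wrist","w9")
o=get_obs();print(o["ee_pos"],o["tcp_rot"])
s=cam("side");crop(s,260,160,130,100,6,"s9")
s=cam("top");crop(s,215,140,130,80,6,"t9")
E
```

```text
time: 12.15
ee_pos: [0.6026, -0.0169, 0.0932]
tcp_rot: [179.5, -0.2, -4.3]
wrist_force: [0.6, 0.2, -0.7]
opening: 0.0513
time: 12.65
ee_pos: [0.604, -0.0696, 0.2294]
tcp_rot: [179.4, -0.7, -4.5]
wrist_force: [-0.1, -0.7, 0.5]
opening: 0.0511
[ 0.60360232 -0.0684146   0.22632229] [179.47835278  -0.49050975  -4.4413748 ]
```

View pics/w9.png

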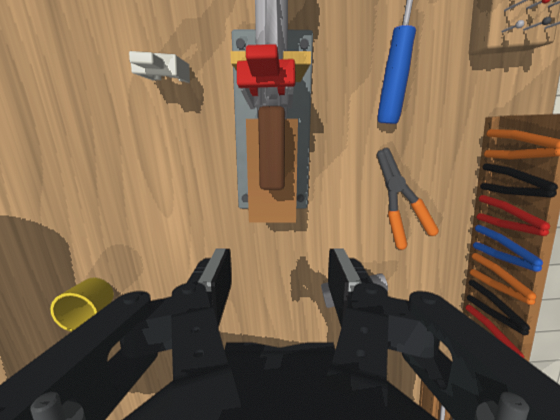

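View pics/s9.png

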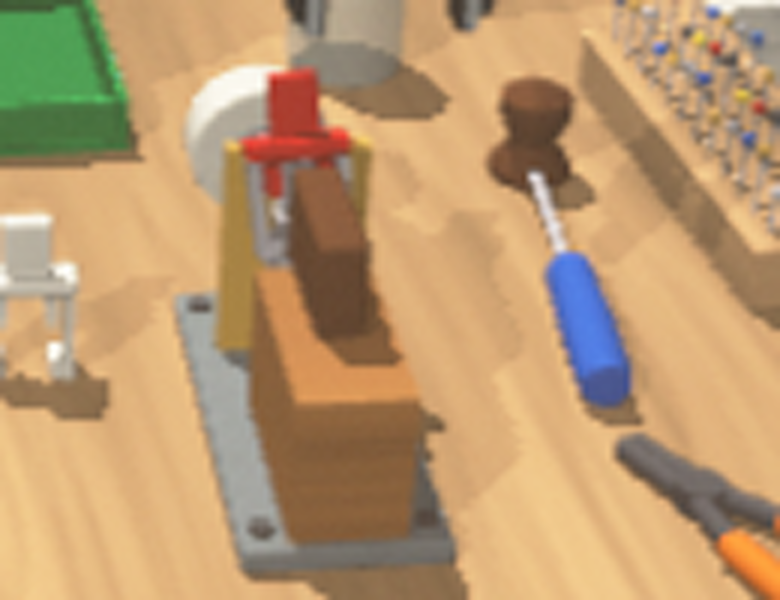

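View pics/t9.png

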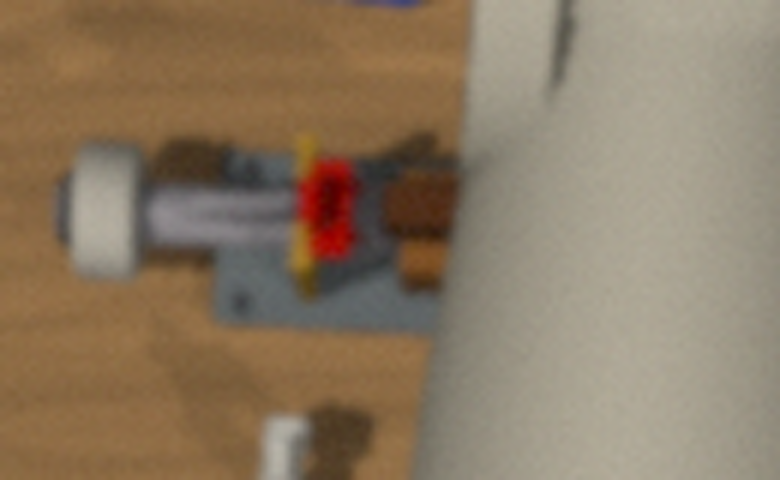

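```bash
python3 - <<'E'
from h import *
c=cam("wrist","w10");crop(c,215,30,100,75,8,"w10c")
o=get_obs();print(o["ee_pos"],o["tcp_rot"])
s=cam("side");crop(s,290,165,40,50,12,"s10")
E
```

```text
[ 0.6022594  -0.06658062  0.22190041] [ 1.79508748e+02 -9.54779340e-02 -4.32187618e+00]
```

View pics/w10c.png

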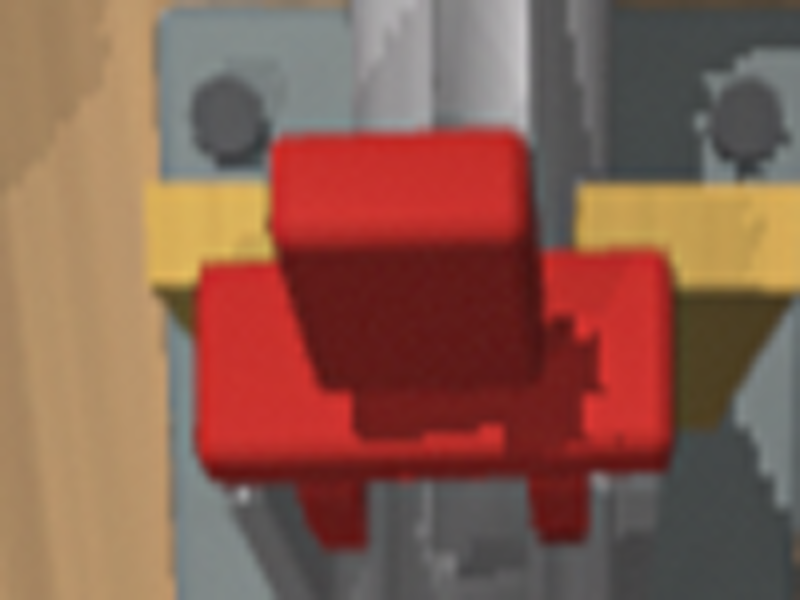

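View pics/s10.png

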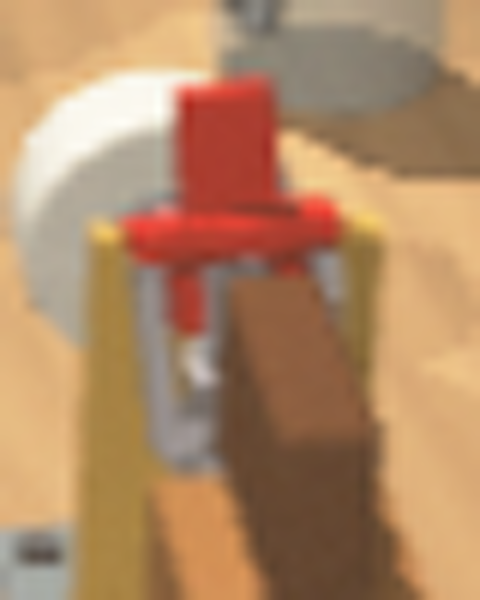

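```bash
python3 - <<'E'
from h import *
c=cam("wrist");s=cam("side");o=get_obs();print(o["ee_pos"],o["tcp_rot"])
W=lambda u,v:(u/8+215,v/8+30)
S=lambda u,v:(u/12+290,v/12+165)
print("toprear",tri(c,W(409,245),s,S(228,88)))
print("botrear",tri(c,W(433,388),s,S(230,205)))
for z in(.148,.151,.154): print(z,onz(c,*W(275,140),z),onz(c,*W(522,132),z),onz(c,*W(528,243),z),onz(c,*W(290,247),z))
E
```

```text
[ 0.60215968 -0.06627729  0.22179702] [ 1.79502665e+02 -7.04568950e-02 -4.28375025e+00]
toprear (array([0.60327091, 0.0439117 , 0.15318408]), np.float64(0.0031649029791167953))
botrear (array([0.60355419, 0.03653238, 0.12872858]), np.float64(0.002583154428361281))
0.148 [0.59116635 0.05424041 0.148     ] [0.61184151 0.05326382 0.148     ] [0.61171253 0.04483959 0.148     ] [0.59157722 0.04606958 0.148     ]
0.151 [0.59138543 0.05353458 0.151     ] [0.61177479 0.05257149 0.151     ] [0.6116476  0.04426371 0.151     ] [0.59179062 0.0454767  0.151     ]
0.154 [0.59160451 0.05282876 0.154     ] [0.61170808 0.05187917 0.154     ] [0.61158267 0.04368783 0.154     ] [0.59200402 0.04488382 0.154     ]
```

```bash
python3 -m handwheel '[[0.4,0,0.04,0,0],[0.4,0,0.08,0,0],[0.4,0,0.111,0,0],[0.4,0,0.111,0,0],[0.4,0,0.111,0,0]]' 40;  python3 -m handwheel '[[0.4,0,0,-0.02,0],[0.4,0,0,-0.04,0],[0.4,0,0,-0.055,0],[0.4,0,0,-0.055,0],[0.4,0,0,-0.055,0]]'; python3 - <<'E'
from h import *
c=cam("wrist","w11");o=get_obs();print(o["ee_pos"],o["tcp_rot"])
s=cam("side");crop(s,260,145,110,90,6,"s11")
E
```

```text
time: 13.5
ee_pos: [0.6018, 0.0456, 0.2211]
tcp_rot: [179.5, -0.0, -4.2]
wrist_force: [0.6, -0.6, 0.7]
opening: 0.051
time: 14.0
ee_pos: [0.6017, 0.0448, 0.1663]
tcp_rot: [179.5, 0.0, -4.2]
wrist_force: [0.0, 0.4, 0.5]
opening: 0.0511
[0.60203233 0.04498134 0.16695938] [ 1.79483159e+02 -5.06738015e-02 -4.20465127e+00]
```

View pics/w11.png

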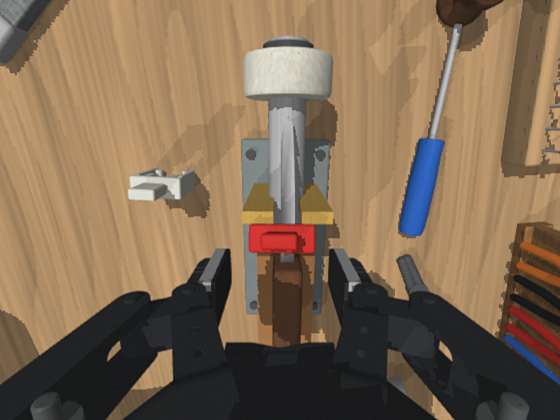

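View pics/s11.png

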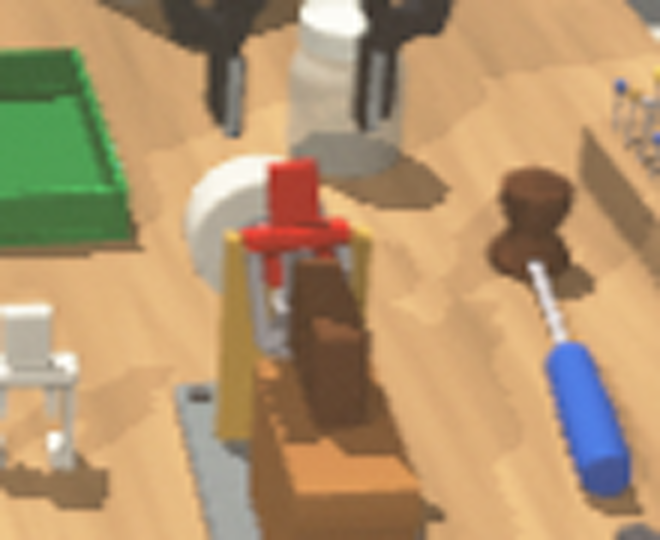

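```bash
python3 - <<'E'
from h import *
c=cam("wrist");crop(c,240,210,90,60,8,"w12c");o=get_obs();print(o["ee_pos"],c["origin"])
print(proj(c,o["ee_pos"]),proj(c,[.603,.046,.145]))
E
```

```text
[0.6022733  0.04527468 0.16730593] [0.60690993 0.11475791 0.31063068]
[279.81709657 258.55663715] [280.77297993 241.33994416]
```

View pics/w12c.png

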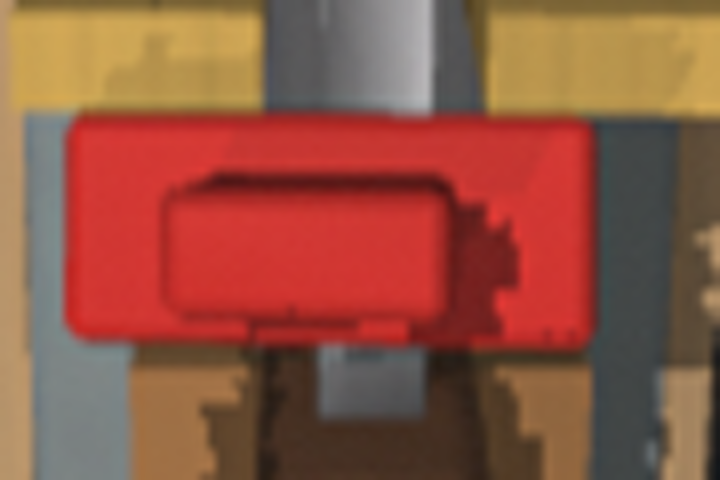

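```bash
python3 -m handwheel '[[0.4,0,0.001,-0.012,0],[0.4,0,0.001,-0.022,0],[0.4,0,0.001,-0.03,0],[0.4,0,0.001,-0.033,0],[0.4,0,0.001,-0.033,0]]'; python3 -m handwheel '[[0.6,0,0,0,0],[0.8,0,0,0,0],[1,0,0,0,0],[1,0,0,0,0],[1,0,0,0,0]]' 40; python3 - <<'E'
from h import *
c=cam("wrist","w13");o=get_obs();print(o["ee_pos"],o["tcp_rot"])
E
```

```text
time: 14.65
ee_pos: [0.6019, 0.0463, 0.1334]
tcp_rot: [179.5, -0.0, -4.2]
wrist_force: [-0.1, 0.2, 0.1]
opening: 0.0512
time: 15.15
ee_pos: [0.6022, 0.0463, 0.1339]
tcp_rot: [179.5, -0.1, -4.2]
wrist_force: [1.1, -0.1, 1.8]
opening: 0.0214
[0.60221012 0.04632204 0.13388478] [ 1.79491406e+02 -8.14644419e-02 -4.18042472e+00]
```

View pics/w13.png

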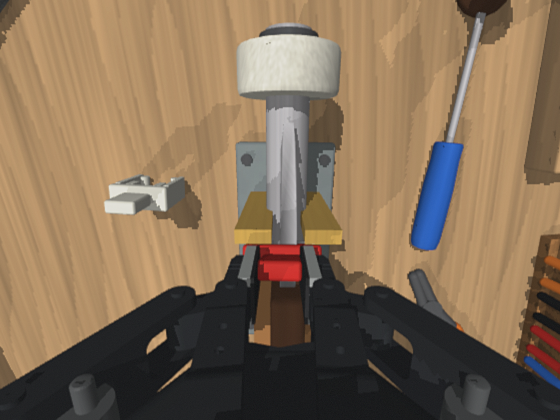

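Tab gripped (21.4 mm opening, ~22 expected). Lift slowly straight up.

```bash
python3 -m handwheel '[[1,0,0,0.005,0],[1,0,0,0.015,0],[1,0,0,0.028,0],[1,0,0,0.04,0],[1,0,0,0.05,0]]' 50; python3 -m handwheel '[[1,0,0,0.02,0],[1,0,0,0.04,0],[1,0,0,0.06,0],[1,0,0,0.07,0],[1,0,0,0.07,0]]'; python3 - <<'E'
from h import *
c=cam("wrist","w14");o=get_obs();print(o["ee_pos"],o["tcp_rot"],o["wrist_force"])
s=cam("side");crop(s,240,105,130,130,4.5,"s14")
E
```

```text
time: 15.7
ee_pos: [0.6025, 0.0463, 0.1856]
tcp_rot: [179.5, -0.2, -4.2]
wrist_force: [-0.4, 0.4, -0.8]
opening: 0.0204
time: 16.2
ee_pos: [0.603, 0.0464, 0.2574]
tcp_rot: [179.5, -0.3, -4.2]
wrist_force: [-0.4, 0.3, -0.3]
opening: 0.0208
[0.60273994 0.04635383 0.25592752] [179.51042272  -0.19578429  -4.18114487] [ 0.00722189 -0.06655181 -1.02463433]
```

View pics/w14.png

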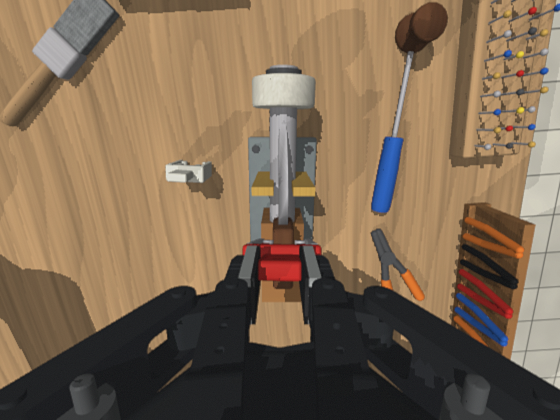

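View pics/s14.png

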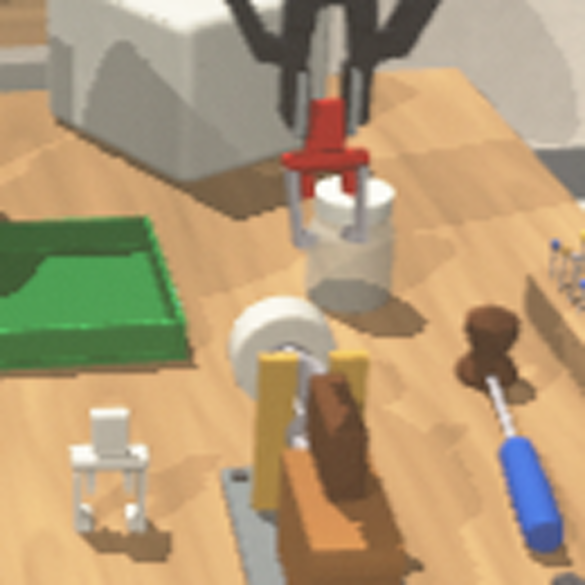

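```bash
python3 -m handwheel '[[1,-0.013,0.04,0,0],[1,-0.026,0.08,0,0],[1,-0.039,0.12,0,0],[1,-0.052,0.16,0,0],[1,-0.065,0.2,0,0]]'; python3 -m handwheel '[[1,-0.013,0.04,0,0],[1,-0.026,0.08,0,0],[1,-0.035,0.11,-0.03,0],[1,-0.035,0.112,-0.07,0],[1,-0.035,0.112,-0.11,0]]';python3 -m handwheel '[[1,0,0,0,0],[1,0,0,0,0]]'; python3 - <<'E'
from h import *
c=cam("wrist","w15");o=get_obs();print(o["ee_pos"],o["tcp_rot"],o["wrist_force"])
s=cam("side");crop(s,200,105,130,100,5,"s15")
s=cam("top","t15")
E
```

```text
time: 16.8
ee_pos: [0.5364, 0.2476, 0.2537]
tcp_rot: [179.4, -0.0, -4.2]
wrist_force: [0.4, -1.3, -1.0]
opening: 0.0208
time: 17.3
ee_pos: [0.5004, 0.3607, 0.141]
tcp_rot: [179.4, 0.0, -4.1]
wrist_force: [1.4, 0.3, -0.8]
opening: 0.0207
time: 17.5
ee_pos: [0.4996, 0.3602, 0.1403]
tcp_rot: [179.3, 0.1, -4.1]
wrist_force: [0.1, -0.7, 0.3]
opening: 0.0203
[0.50054931 0.36070435 0.14234392] [ 1.79436831e+02 -1.32847473e-02 -4.07687943e+00] [ 0.3091052  -0.4125543   0.54650939]
```

View pics/w15.png

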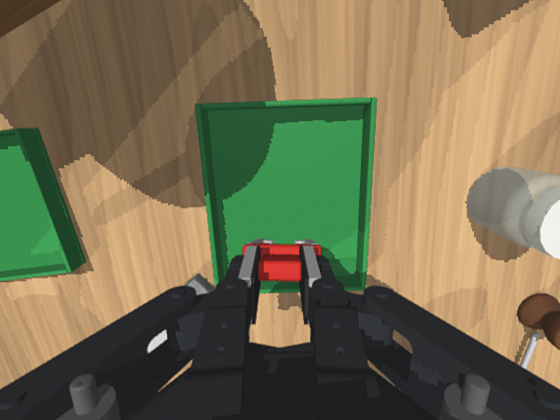

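View pics/s15.png

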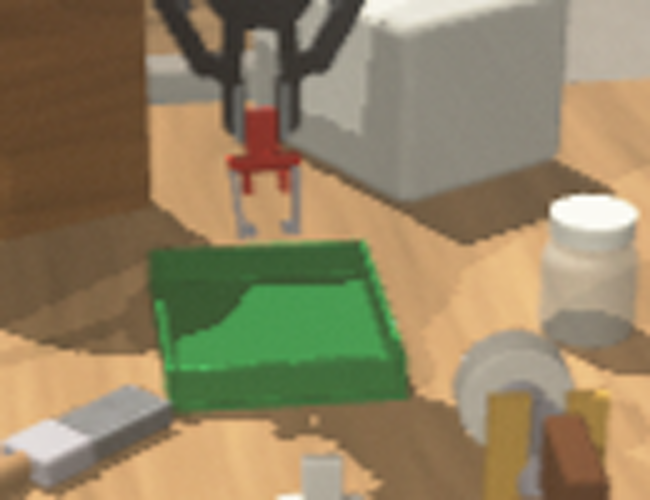

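```bash
python3 - <<'E'
from h import *
c=cam("wrist");s=cam("side");o=get_obs();print(o["ee_pos"])
crop(c,220,220,120,70,6,"w16c")
for a,b in(((265,243),(249.6,152)),((302,243),(258,151))): print(tri(c,a,s,b))
E
```

```text
[0.50128938 0.36102319 0.14325691]
(array([0.49153887, 0.34521345, 0.08287685]), np.float64(0.004581824991693582))
(array([0.51887162, 0.34399175, 0.08476713]), np.float64(0.0033607910904585774))
```

View pics/w16c.png

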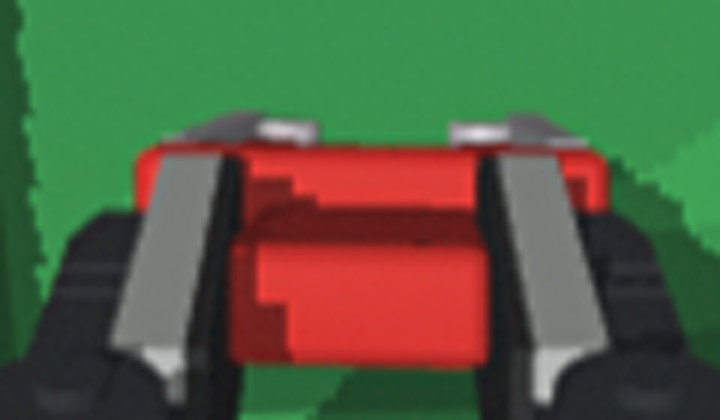

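```bash
python3 -m handwheel '[[1,0,0,-0.02,0],[1,0,0,-0.04,0],[1,0,0,-0.06,0],[1,0,0,-0.07,0],[1,0,0,-0.07,0]]' 30; python3 -m handwheel '[[1,0,0,-0.001,0],[1,0,0,-0.002,0],[1,0,0,-0.002,0]]';  python3 -m handwheel '[[1,0,0,-0.001,0],[1,0,0,-0.002,0],[1,0,0,-0.002,0]]'
```

```text
time: 18.25
ee_pos: [0.501, 0.3607, 0.0726]
tcp_rot: [179.5, -0.1, -4.1]
wrist_force: [-0.1, -0.4, -0.6]
opening: 0.0208
time: 18.55
ee_pos: [0.5014, 0.3609, 0.0715]
tcp_rot: [179.5, -0.1, -4.1]
wrist_force: [-0.4, -0.3, -1.1]
opening: 0.0207
time: 18.85
ee_pos: [0.5014, 0.3609, 0.0695]
tcp_rot: [179.5, -0.1, -4.1]
wrist_force: [0.3, 0.2, -1.1]
opening: 0.0208
```

```bash
python3 -m handwheel '[[1,0,0,-0.001,0],[1,0,0,-0.002,0],[1,0,0,-0.002,0]]'; python3 -m handwheel '[[1,0,0,-0.001,0],[1,0,0,-0.002,0],[1,0,0,-0.002,0]]';  python3 -m handwheel '[[1,0,0,-0.001,0],[1,0,0,-0.001,0]]'
```

```text
time: 19.15
ee_pos: [0.5013, 0.3609, 0.0673]
tcp_rot: [179.5, -0.1, -4.1]
wrist_force: [0.1, -0.6, -0.7]
opening: 0.0204
time: 19.45
ee_pos: [0.5015, 0.3611, 0.0656]
tcp_rot: [179.5, -0.1, -4.1]
wrist_force: [0.0, 0.4, 2.5]
opening: 0.0205
time: 19.65
ee_pos: [0.5017, 0.3613, 0.0652]
tcp_rot: [179.6, -0.2, -4.1]
wrist_force: [-0.4, 0.8, 4.1]
opening: 0.0206
```

```bash
python3 -m handwheel '[[1,0,-0.003,0,0],[1,0,-0.006,0,0],[1,0,-0.009,0.0005,0],[1,0,-0.012,0.0005,0],[1,0,-0.015,0.001,0]]' 20;  python3 - <<'E'
from h import *
c=cam("wrist","w17")
s=cam("side");crop(s,200,105,130,100,5,"s17")
E
```

```text
time: 20.15
ee_pos: [0.5015, 0.3458, 0.0659]
tcp_rot: [179.6, -0.2, -4.1]
wrist_force: [0.2, 0.2, -0.1]
opening: 0.0209
```

View pics/w17.png

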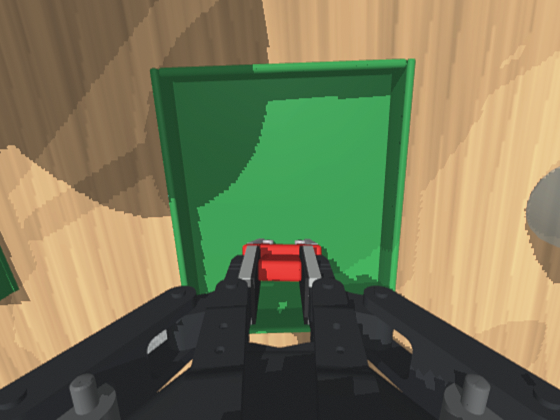

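View pics/s17.png

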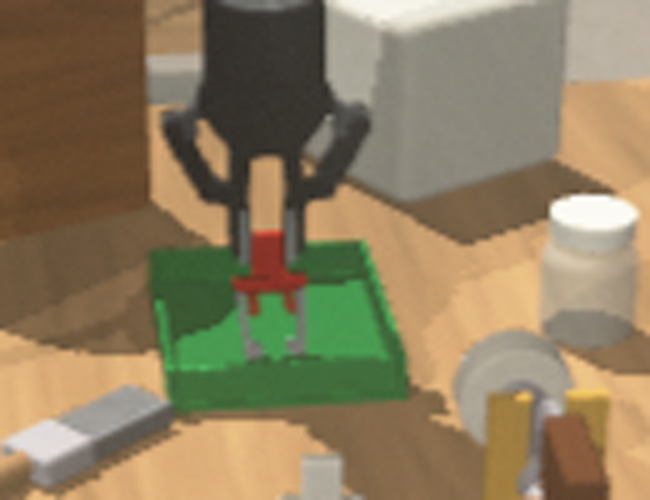

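```bash
python3 -m handwheel '[[1,0,0,-0.001,0],[1,0,0,-0.001,0]]' 20; python3 -m handwheel '[[0.7,0,0,0,0],[0.6,0,0,0,0],[0.5,0,0,0,0],[0.5,0,0,0,0],[0.5,0,0,0,0]]';  python3 - <<'E'
from h import *
c=cam("wrist","w18")
s=cam("side");crop(s,200,105,130,100,5,"s18")
E
```

```text
time: 20.45
ee_pos: [0.5017, 0.3457, 0.0652]
tcp_rot: [179.6, -0.2, -4.1]
wrist_force: [-0.6, -0.1, 3.8]
opening: 0.0203
time: 20.95
ee_pos: [0.5016, 0.3457, 0.065]
tcp_rot: [179.6, -0.2, -4.1]
wrist_force: [-0.2, 1.2, 0.3]
opening: 0.0428
```

View pics/w18.png

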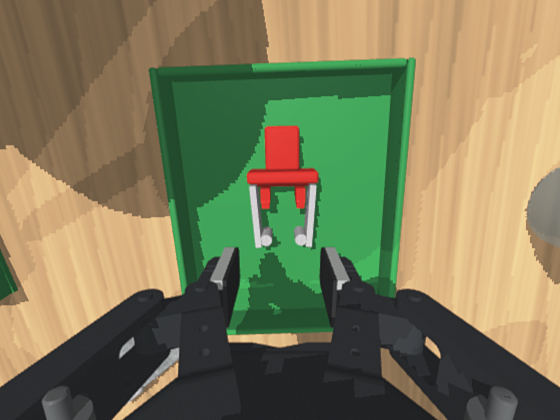

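View pics/s18.png

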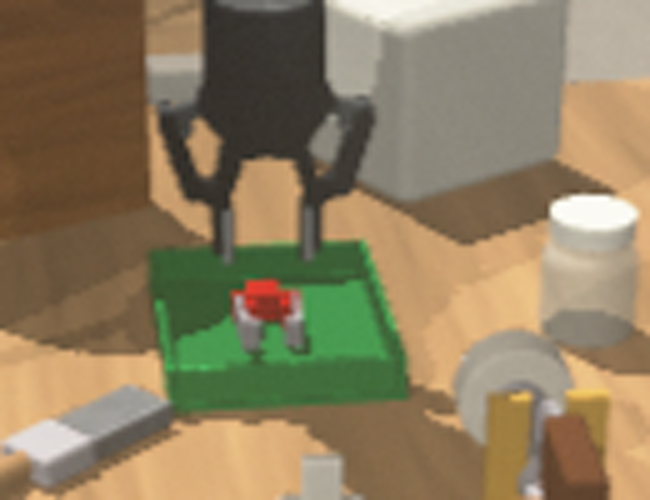

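The clip tipped over onto its side, lying flat in the middle of the tray and clear of the walls. Now I back the gripper off.

```bash
python3 -m handwheel '[[0.5,0,0,0.04,0],[0.5,0,0,0.08,0],[0.5,-0.02,-0.03,0.12,0],[0.5,-0.05,-0.06,0.15,0],[0.5,-0.08,-0.1,0.15,0]]'; python3 -m handwheel '[[0.5,-0.03,-0.03,0,0],[0.5,-0.05,-0.06,0,0],[0.5,-0.05,-0.06,0,0],[0.5,-0.05,-0.06,0,0]]';  python3 - <<'E'
from h import *
cam("top","t19");cam("side","s19")
E
```

```text
time: 21.55
ee_pos: [0.4248, 0.2496, 0.2185]
tcp_rot: [179.7, -0.4, -4.1]
wrist_force: [-0.2, 0.0, 1.7]
opening: 0.0427
time: 21.95
ee_pos: [0.375, 0.1895, 0.2191]
tcp_rot: [179.8, -0.5, -4.1]
wrist_force: [0.2, 0.1, -0.8]
opening: 0.0426
```

View pics/t19.png

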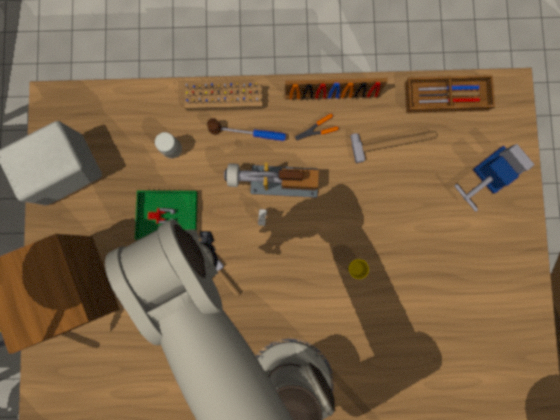

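View pics/s19.png

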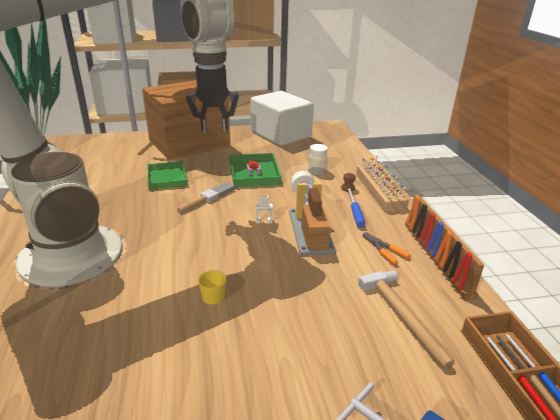

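The clip is in the large tray at about (160,215) in the top view. The wedge is still on the stand at about (285,176), and the bystanders are where they started.

```bash
python3 -c "
from workcell import job_done
print(job_done())"
```

```text
the job is handed in; nothing more can be done
None
```

The red clip is off the spindle and lying in the larger green tray. The job was handed in at about 22 s of robot time.

- **Freeing the clip:** I laid the wedge on the block and slid it under the clip at about 30 mm/s. The push reached about 20 N, then dropped to about 3 N as the clip snapped free. The fingers did not touch the clip before that.
- **Moving it:** I released the wedge on the stand and lifted the clip by its tab. I lowered it until its feet touched the tray's floor (about 4 N) and opened the fingers there.

**What did not go as planned:** the freed clip leaned about 16° forward and stayed that way in the grip. I tried to straighten it by dragging its feet back about 15 mm on the tray's floor, but they only slid. When I let go it tipped over, so it lies on its side instead of standing on its legs.

**Last checks:** the final pictures show the clip lying clear of the tray's walls and the wedge at rest on the stand. By eye, the other loose things and the white look-alike are where they started. The gripper is well clear of everything.

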